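# Seat and pull-proof a display post

### The job

The display post with the red knob has worked loose: press it straight down until it is fully home in its stand, without pressing harder than 25 N. Then prove that it holds: pull straight up on it with slowly rising force to about 8 N, keep that pull for a second and let go, never pulling with more than 12 N. Leave the post fully home, and leave the other posts, the mug and the bell alone.

Things in the scene. Friction and masses are not known exactly. Their poses are not given: they have to be found in the camera images.
- stand: Dark wooden block, 90 x 90 x 50 mm high, screwed to the counter; the red-knobbed post stands upright in the middle of its top. Origin: centre of its underside, z up. A steel bush of 33 mm diameter, in a rubber ring, lies in the middle of its top; the bush's top face is 52 mm above the origin.
- post (a joint): How far the red-knobbed post stands proud of home in its bush, in m: 0 is fully home (collar resting on the bush), larger is higher; 7 to 14 mm at the start. It is a tight friction fit: it slides in or out only when pushed or pulled with about 14 N, and stays where it is left. It comes hard up against the bush at 0.
- bush (a joint): Up (+) or down (-) give of the bush in its rubber ring, in m; 0 when nothing loads the post. The rubber gives a little, springily and in proportion to the force, whenever the post is pushed or pulled, and springs back; its stiffness is not given.
- knob (a point): Middle of the red knob on the axis of the post. The knob is an upright cylinder 28 mm in diameter and 22 mm high; below it come a neck 14 mm in diameter (23 mm of it clear) and a collar 30 mm in diameter and 6 mm high. This point is 40 mm above the collar's underside, so 92 mm above the stand's origin when the post is home. The post is round about the vertical and can be gripped at any yaw.
- stand_b: Neighbour: a like block whose post has a black knob and is sound (home), with a brass and a blue bangle around it. Knob top 103 mm above the origin at the centre of the block's underside. Fixed; not to be touched.
- stand_c: Neighbour: a like block whose post has a black knob and is sound (home), with a green and a copper bangle around it. Knob top 103 mm above the origin at the centre of the block's underside. Fixed; not to be touched.
- mug: Blue ceramic mug, 80 mm in diameter, 90 mm high, loose on the counter. Origin: centre of its underside. Leave it where it is.
- bell: Brass counter bell, 68 mm in diameter, 50 mm high, loose on the counter. Origin: centre of its underside. Leave it where it is.
There are look-alikes about, which are no part of the job. What is shaped like the stand but pink or turquoise is not meant.

How it is judged:
By the outcome, as a careful person would: the job done as asked, in the order asked, and still so for the second after the job is handed in, with the robot touching nothing.
It also fails if it takes over 58 s, if anything falls off the work surface, if the arm or the gripper's body presses on something with over 40 N, if the wrist force passes 120 N, or if a joint passes its speed limit or range.

### The arm

A 6-joint arm with a two-finger parallel gripper is mounted at the origin on the work surface. World frame = base frame: x ahead of the robot, y to its left, z up, the work surface at z = 0. Lengths are in mm, angles in rad, forces in N, time in s.
With the tool pointing down it reaches from about 275 to 1000 mm from the base axis. Payload 8.4 kg.
Tool frame: the origin (TCP) lies on the centre line of the jaws, within the pads' length; the fingertips stand 25 mm ahead of it and the grasp point (between the pads) lies 6 mm ahead of it; z points along the fingers, x is the direction in which the jaws open and shut, and the axes are right-handed (so a half turn about z gives the same grasp; the last joint's range is limited). The gripper opens to 85 mm and grips with 20 to 120 N. Pads are 22 mm wide; open, the fingers measure 114 mm over their backs; the gripper's body (76 mm by 85 mm) begins 54 mm behind the grasp point. The pads swing forward as they close: fully open they stand 13 mm farther back than shut.
Start: joints at [-1.22, 0.353, 1.633, -0, 1.155, -0.002], TCP at [215.953, -586.509, 256.281] pointing down, gripper open.
Joint ranges: [-2.63, 2.63], [-0.92, 2.1], [0.06, 2.66], [-1.3, 4.44], [0, 2.69], [-3.02, 3.02]. Speed limits (rad/s): [2.22, 2.22, 2.79, 3.14, 3.14, 3.14].

### API

Orientations are given as [roll, pitch, yaw] about the fixed x, y, z axes, in that order (R = Rz(yaw) Ry(pitch) Rx(roll)).
In Python, from rig import r gives the robot as it stands. The module is installed in compiled form; this text tells all that it offers.
- The arm moves only by the tool jog_arm, never from a script. Its argument "deltas" is a list of rows, each an object with "gripper": the gripper command: -1 is fully open, 1 is shut, values between are in proportion; "translation": the shift along the world's x, y, z in units of 10 cm (1.0 is 10 cm), a list of three; "dr": the turn, a rotation vector about the world's x, y, z in units of pi/2 rad (1.0 is pi/2 rad), a list of three. In form: [{"gripper": gripper, "translation": [x, y, z], "dr": [wx, wy, wz]}, ...]. A call has 1 to 12 rows; each row shifts and turns the commanded pose from where the row before left it; what a row does not reach is not made up. A row lasts 1/12 s, in which the tool goes at most 41.7 mm and 7.16 degrees, less where a joint would pass 70% of its speed; a pose out of reach is approached as far as the arm can. A call with a number of a shift or a turn outside -1 to 1 is refused whole. A call with a gripper value outside its range is refused whole. The fingers move at their own pace and stop on an object; "squeeze" is the grip in N (left out, the last holds). Time passes only in rows, so rows that do not move let the fingers close. It gives the time, the measured TCP pose, the force and the opening at its end, in the units of the state.
- r.sense(): the state, without advancing time (a new reading comes with each control period).
- r.grab_frame(name): name is "scene" or "side" or "wrist"; returns the picture (400x640x3 uint8, blue, green, red); there is no depth.
- r.calibration(name): a dict with "mtx" (3x3 intrinsics, pixels), "k1" (the pictures are not rectified: a ray, as slopes to the right and down, at radius r is drawn at 1 + k1 r^2 times it, then the intrinsics apply), "world_from_camera" (4x4, takes a point from camera to world coordinates). Camera axes: x right, y down, z forward; pixel columns grow to the right and rows downward; lengths in mm; the calibration is good to about 2 mm. A picture is of the moment at which its call begins: read the wrist's pose just before it. calibration takes no time and is no camera call; for the wrist camera it gives the pose at the moment of the call.
- r.sign_off(): hands the job in, once; it reports no verdict.
The state is a dict: "clock": time; "qpos": joint angles; "qvel": joint speeds; "joint_efforts": joint torques, N m; "eef_pos": TCP position; "tcp_rot": TCP orientation; "contact_force": force on the tool from outside, world axes, zero at the start; "wrist_torque": the same for the moment, N m; "opening": opening from 0.0 (shut) to 1.0 (fully open).
Only numpy, scipy, OpenCV 4.12 (cv2) and the standard library are available. Lean on these libraries where they do the work, as an engineer would, in place of code of your own. Each camera call takes 0.05 s, during which the arm holds its last target. There are 200 camera calls.

## Working session

There is one attempt and no reset: what is moved stays moved. The work goes in short steps, Python scripts to look and compute and a tool call to move; the robot and the scene stay as the last step left them, time stands still between calls to the robot, and variables do not carry over. Pictures are saved under pics/ and viewed, about 8 in all and at most 12, crops included, and the job is handed in when it is done.

Besides the shell and the picture viewer there is one more tool, called after ">>>" by a JSON object that holds its "name" and its "arguments". jog_arm: Moves the arm, as the interface text tells. Shifts and turns lie within -1 to 1; 1 stands for 10 cm of shift or pi/2 rad of turn. Its arguments: {"type":"object","properties":{"deltas":{"type":"array"},"squeeze":{"type":"number"}},"required":["deltas"]}

```bash
mkdir -p pics; cat > h.py <<'E'
import numpy as np, cv2
from rig import r
def ray(name,uv,c=None):
    c=c or r.calibration(name); K=np.array(c["mtx"]);T=np.array(c["world_from_camera"])
    d=np.linalg.solve(K,[uv[0],uv[1],1.])[:2]; k=c["k1"]; u=d.copy()
    for _ in range(30): u=d/(1+k*(u@u))
    v=T[:3,:3]@np.array([u[0],u[1],1]); return T[:3,3],v/np.linalg.norm(v)
def onz(name,uv,z,c=None):
    o,v=ray(name,uv,c); return o+v*(z-o[2])/v[2]
def tri(rays):
    A=0;b=0
    for o,v in rays:
        P=np.eye(3)-np.outer(v,v);A=A+P;b=b+P@o
    x=np.linalg.solve(A,b); return x,[np.linalg.norm((np.eye(3)-np.outer(v,v))@(x-o)) for o,v in rays]
def red(img):
    h=cv2.cvtColor(img,cv2.COLOR_BGR2HSV)
    m=(((h[...,0]<8)|(h[...,0]>172))&(h[...,1]>140)&(h[...,2]>60)).astype(np.uint8)
    n,l,s,c=cv2.connectedComponentsWithStats(m)
    return [(s[i].tolist(),c[i].round(1).tolist()) for i in range(1,n) if s[i][4]>25]
E
python3 - <<'E'
from h import *
print(r.sense())
for n in("scene","side","wrist"):
    c=r.calibration(n);i=r.grab_frame(n);cv2.imwrite(f"pics/{n}0.png",i);print(n,red(i),np.array(c["world_from_camera"]).round(2).tolist())
E
```

```text
{'clock': 0.0, 'qpos': array([-1.22038415e+00,  3.53615096e-01,  1.63411494e+00,  5.40096620e-07,
        1.15518287e+00, -2.38609500e-03]), 'qvel': array([ 1.03332312e-03,  1.32436389e-05, -2.33239348e-03,  2.81463436e-04,
       -2.33234978e-04,  9.68796898e-04]), 'joint_efforts': array([-6.74150033e-04, -6.05266142e+01, -3.42068052e+01, -2.12743163e-05,
        9.38176032e-03,  8.10760184e-05]), 'eef_pos': array([ 215.81600505, -586.1048733 ,  255.59050668]), 'tcp_rot': array([-3.14158901e+00,  1.32024644e-03, -1.21799827e+00]), 'contact_force': array([-0.24769277,  0.81048877, -0.35627045]), 'wrist_torque': array([0.05005659, 0.01382804, 0.0365174 ]), 'opening': 0.9997411840845044}
scene [([30, 55, 34, 29, 653], [46.6, 68.9]), ([319, 93, 11, 13, 127], [324.1, 98.9]), ([267, 138, 13, 15, 165], [273.3, 144.7]), ([192, 175, 16, 17, 210], [199.5, 183.1]), ([310, 181, 15, 18, 224], [317.2, 189.7]), ([0, 270, 65, 35, 1169], [30.9, 287.2]), ([0, 309, 67, 40, 1397], [32.0, 328.2])] [[0.55, 0.65, -0.53, 923.71], [0.84, -0.44, 0.33, -242.72], [-0.02, -0.62, -0.78, 634.6], [0.0, 0.0, 0.0, 1.0]]
side [([416, 0, 15, 13, 138], [422.7, 4.8]), ([426, 17, 21, 33, 422], [436.9, 32.3]), ([352, 91, 8, 15, 36], [354.9, 99.1]), ([388, 154, 12, 14, 148], [393.4, 160.2]), ([298, 188, 18, 20, 292], [306.5, 197.2]), ([392, 201, 16, 19, 235], [399.4, 209.1]), ([440, 278, 21, 25, 389], [449.2, 289.6])] [[-0.99, -0.08, 0.13, 428.47], [-0.15, 0.6, -0.79, 535.47], [-0.02, -0.8, -0.61, 503.45], [0.0, 0.0, 0.0, 1.0]]
wrist [([542, 237, 98, 106, 5861], [593.4, 287.4])] [[0.35, -0.89, -0.29, 288.03], [-0.94, -0.33, -0.11, -559.15], [-0.0, 0.31, -0.95, 373.24], [0.0, 0.0, 0.0, 1.0]]
```

View pics/scene0.png

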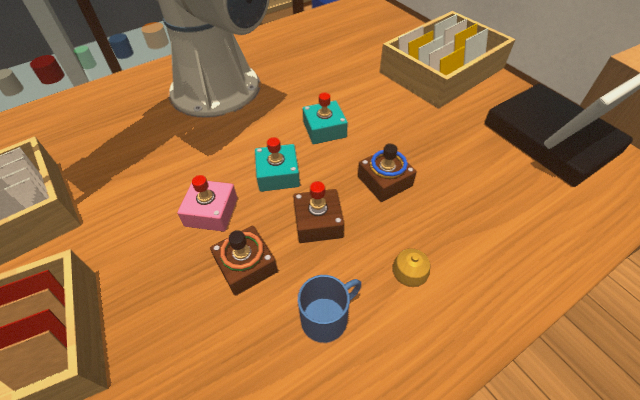

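View pics/side0.png

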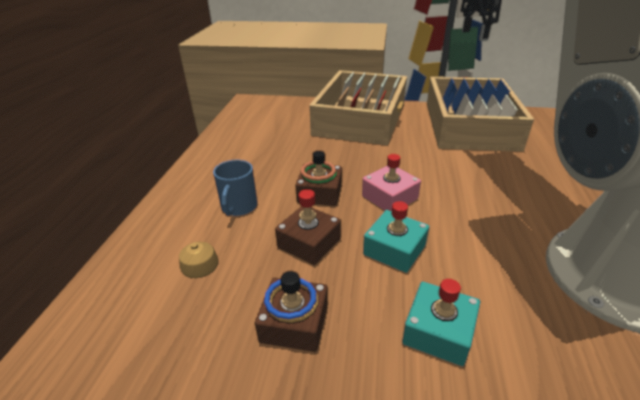

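The target (red knob on the dark block) is at scene (317,190) and side (306,197). Its neighbours are the black knobs at scene (390,151) and (237,240), and turquoise and pink look-alikes at (274,145), (324,99) and (200,184). The mug is at (324,308) and the bell at (412,267).

```bash
python3 - <<'E'
from h import *
for n,a,b in [("target",(317.2,189.7),(306.5,197.2)),("turqA",(273.3,144.7),(399.4,209.1)),("turqB",(324.1,98.9),(449.2,289.6)),("pink",(199.5,183.1),(393.4,160.2)),("blkblue",(390,151),(290.5,281)),("blkgrn",(237,240),(319,158))]:
    x,e=tri([ray("scene",a),ray("side",b)]);print(n,x.round(1),np.round(e,1))
print("stand top corners z50", [onz("scene",p,50)[:2].round(0).tolist() for p in [(294,194),(335,190),(344,230),(299,236)]])
print(r.sense()["tcp_rot"])
E
```

```text
target [552.1 -11.8 106.4] [2.1 2.1]
turqA [391.  -15.   93.6] [2. 2.]
turqB [323.7 157.4  93.3] [1.6 1.6]
pink [ 403.  -182.9   92.8] [1.7 1.7]
blkblue [540.7 171.7  93.6] [2.2 2.2]
blkgrn [ 557.3 -178.4   89.9] [1.6 1.6]
stand top corners z50 [[498.0, -31.0], [535.0, 43.0], [623.0, 2.0], [588.0, -74.0]]
[-3.14156329e+00  1.06215769e-03 -1.21800164e+00]
```

>>> {"name": "jog_arm", "arguments": {"deltas": [{"gripper": -1, "translation": [0.14, 0.24, 0], "dr": [0, 0, 0]}, {"gripper": -1, "translation": [0.14, 0.24, 0], "dr": [0, 0, 0]}, {"gripper": -1, "translation": [0.14, 0.24, 0], "dr": [0, 0, 0]}, {"gripper": -1, "translation": [0.14, 0.24, 0], "dr": [0, 0, 0]}, {"gripper": -1, "translation": [0.14, 0.24, 0], "dr": [0, 0, 0]}, {"gripper": -1, "translation": [0.14, 0.24, 0], "dr": [0, 0, 0]}, {"gripper": -1, "translation": [0.14, 0.24, 0], "dr": [0, 0, 0]}, {"gripper": -1, "translation": [0.14, 0.24, 0], "dr": [0, 0, 0]}, {"gripper": -1, "translation": [0.14, 0.24, 0], "dr": [0, 0, 0]}, {"gripper": -1, "translation": [0.14, 0.24, 0], "dr": [0, 0, 0]}, {"gripper": -1, "translation": [0.14, 0.24, 0], "dr": [0, 0, 0]}, {"gripper": -1, "translation": [0.14, 0.24, 0], "dr": [0, 0, 0]}], "squeeze": 40}}

```text
clock: 1.15
eef_pos: [384.3, -297.2, 256.2]
tcp_rot: [3.142, 0.0, -1.218]
contact_force: [0.6, 0.7, 0.3]
opening: 1.001
```

>>> {"name": "jog_arm", "arguments": {"deltas": [{"gripper": -1, "translation": [0.14, 0.24, 0], "dr": [0, 0, 0]}, {"gripper": -1, "translation": [0.14, 0.24, 0], "dr": [0, 0, 0]}, {"gripper": -1, "translation": [0.14, 0.24, 0], "dr": [0, 0, 0]}, {"gripper": -1, "translation": [0.14, 0.24, 0], "dr": [0, 0, 0]}, {"gripper": -1, "translation": [0.14, 0.24, 0], "dr": [0, 0, 0]}, {"gripper": -1, "translation": [0.14, 0.24, 0], "dr": [0, 0, 0]}, {"gripper": -1, "translation": [0.14, 0.24, 0], "dr": [0, 0, 0]}, {"gripper": -1, "translation": [0.14, 0.24, 0], "dr": [0, 0, 0]}, {"gripper": -1, "translation": [0.14, 0.24, 0], "dr": [0, 0, 0]}, {"gripper": -1, "translation": [0.14, 0.24, 0], "dr": [0, 0, 0]}, {"gripper": -1, "translation": [0.14, 0.24, 0], "dr": [0, 0, 0]}, {"gripper": -1, "translation": [0, 0, 0], "dr": [0, 0, 0]}]}}

```text
clock: 2.15
eef_pos: [539.9, -31.1, 256.2]
tcp_rot: [-3.14, 0.001, -1.216]
contact_force: [-0.2, 0.7, -0.7]
opening: 1.0
```

```bash
python3 - <<'E'
from h import *
s=r.sense();print(s["eef_pos"],s["tcp_rot"],s["contact_force"],s["clock"])
c=r.calibration("wrist");i=r.grab_frame("wrist");cv2.imwrite("pics/w1.png",i)
for st,ce in red(i): print(st,ce,onz("wrist",ce,105,c).round(1), onz("wrist",ce,92,c).round(1))
E
```

```text
[539.94846691 -31.11741264 256.21506085] [-3.13993139e+00  8.41632543e-04 -1.21577457e+00] [-0.15941232  0.69416009 -0.66635963] 2.15
[287, 152, 35, 36, 937] [304.0, 169.2] [549.6 -11.5 105. ] [546.6 -11.9  92. ]
[241, 294, 30, 34, 753] [255.7, 310.4] [399.3 -14.1 105. ] [389.  -14.6  92. ]
[56, 297, 40, 34, 887] [75.6, 312.8] [336.2 150.4 105. ] [322.9 157.9  92. ]
[396, 331, 29, 34, 732] [409.7, 347.3] [ 411.4 -175.   105. ] [ 401.7 -183.2   92. ]
```

View pics/w1.png

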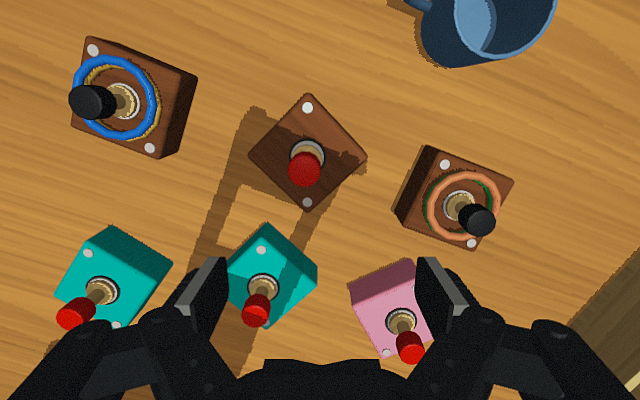

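The wrist view shows the target at (304,169), which agrees with the triangulated point. I take (551,-12) with the knob middle at about z 106. I'll centre over it, go down part way and look again.

>>> {"name": "jog_arm", "arguments": {"deltas": [{"gripper": -1, "translation": [0.055, 0.1, -0.15], "dr": [0, 0, 0]}, {"gripper": -1, "translation": [0.055, 0.095, -0.15], "dr": [0, 0, 0]}, {"gripper": -0.4, "translation": [0, 0, -0.2], "dr": [0, 0, 0]}, {"gripper": -0.2, "translation": [0, 0, -0.2], "dr": [0, 0, 0]}, {"gripper": -0.2, "translation": [0, 0, 0], "dr": [0, 0, 0]}, {"gripper": -0.2, "translation": [0, 0, 0], "dr": [0, 0, 0]}, {"gripper": -0.2, "translation": [0, 0, 0], "dr": [0, 0, 0]}]}}

```text
clock: 2.78
eef_pos: [549.2, -15.6, 187.2]
tcp_rot: [-3.141, -0.0, -1.219]
contact_force: [1.0, 0.2, 0.7]
opening: 0.599
```

```bash
python3 - <<'E'
from h import *
s=r.sense();print(s["eef_pos"],s["tcp_rot"],s["contact_force"],s["clock"],s["opening"])
c=r.calibration("wrist");i=r.grab_frame("wrist");cv2.imwrite("pics/w2.png",i)
for n in("scene","side"): cv2.imwrite(f"pics/{n}2.png",r.grab_frame(n))
for st,ce in red(i): print(st,ce,onz("wrist",ce,106,c).round(1), onz("wrist",ce,92,c).round(1))
E
```

```text
[549.15794829 -15.574392   187.15320015] [-3.14109270e+00 -2.96759264e-04 -1.21859020e+00] [1.02991522 0.20314218 0.71344438] 2.7833 0.5992322150416396
[295, 189, 43, 49, 1650] [316.2, 213.1] [550.  -11.5 106. ] [545.  -13.1  92. ]
[259, 356, 8, 12, 47] [261.7, 360.3] [422.  -13.2 106. ] [408.  -14.9  92. ]
[6, 360, 53, 40, 1468] [32.9, 381.0] [342.9 148.4 106. ] [323.3 158.   92. ]
[435, 397, 13, 3, 29] [440.3, 398.3] [ 435.  -159.1  106. ] [ 421.9 -171.1   92. ]
```

View pics/w2.png

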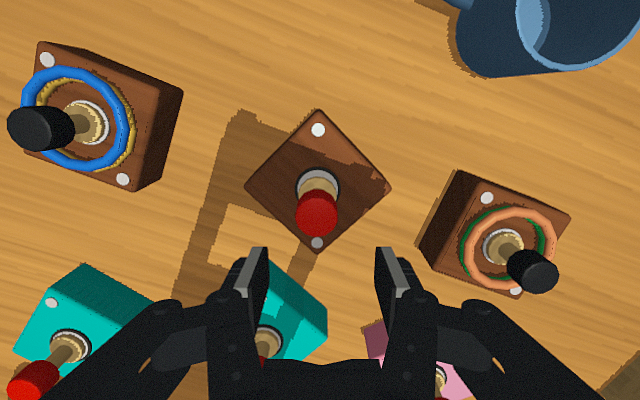

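The target knob is at (316,213), about midway between the fingers. It comes out at (550.5,-11.5), so the TCP needs about (+1.5,+4). I'll descend now.

>>> {"name": "jog_arm", "arguments": {"deltas": [{"gripper": -0.2, "translation": [0.015, 0.04, -0.1], "dr": [0, 0, 0]}, {"gripper": -0.2, "translation": [0, 0, -0.15], "dr": [0, 0, 0]}, {"gripper": -0.2, "translation": [0, 0, -0.15], "dr": [0, 0, 0]}, {"gripper": -0.2, "translation": [0, 0, -0.15], "dr": [0, 0, 0]}, {"gripper": -0.2, "translation": [0, 0, -0.12], "dr": [0, 0, 0]}, {"gripper": -0.2, "translation": [0, 0, -0.1], "dr": [0, 0, 0]}, {"gripper": -0.2, "translation": [0, 0, 0], "dr": [0, 0, 0]}, {"gripper": -0.2, "translation": [0, 0, 0], "dr": [0, 0, 0]}, {"gripper": -0.2, "translation": [0, 0, 0], "dr": [0, 0, 0]}]}}

```text
clock: 3.68
eef_pos: [550.9, -11.0, 109.8]
tcp_rot: [-3.141, -0.0, -1.218]
contact_force: [1.7, 0.0, -0.8]
opening: 0.597
```

```bash
python3 - <<'E'
from h import *
s=r.sense();print(s["eef_pos"],s["tcp_rot"],s["contact_force"],s["clock"],s["opening"])
c=r.calibration("wrist");i=r.grab_frame("wrist");cv2.imwrite("pics/w3.png",i)
for st,ce in red(i): print(st,ce,onz("wrist",ce,106,c).round(1))
a=red(r.grab_frame("scene"));print(a[:8])
sd=r.grab_frame("side");cv2.imwrite("pics/c3.png",np.hstack([i,cv2.resize(sd[120:260,230:390],None,fx=2.857,fy=2.857)])[:, 200:1000])
E
```

```text
[550.89110458 -10.97989495 109.76369041] [-3.14092740e+00 -2.58233672e-04 -1.21797470e+00] [ 1.72197852  0.0439839  -0.80451773] 3.6833 0.5971806149171585
[289, 244, 67, 78, 4122] [322.2, 283.1] [550.1 -11.3 106. ]
[([30, 55, 34, 29, 654], [46.6, 68.9]), ([267, 137, 13, 16, 170], [273.3, 144.6]), ([192, 175, 16, 17, 211], [199.5, 183.2]), ([313, 181, 13, 18, 170], [318.7, 190.4]), ([0, 270, 65, 35, 1171], [31.0, 287.2]), ([0, 309, 67, 40, 1398], [32.1, 328.1])]
```

View pics/c3.png

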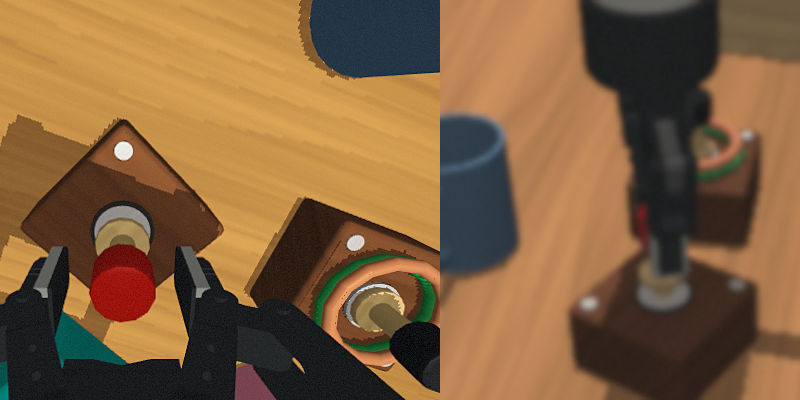

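Both views show the knob between the open fingers and the stand clear. I'll close the gripper, then read the force averaged over several periods.

```bash
cat >> h.py <<'E'
def avg(n=6):
    F=[];P=[]
    for _ in range(n):
        r.grab_frame("wrist");s=r.sense();F.append(s["contact_force"]);P.append(s["eef_pos"])
    print("t",s["clock"],"F",np.mean(F,0).round(2),"sd",np.std(F,0).round(2),"Fz",np.array(F)[:,2].round(1),"P",np.mean(P,0).round(2),"sd",np.std(P,0).round(2),"op",round(s["opening"],3))
E
python3 -c "
from h import *
avg()"
```

```text
t 4.1333 F [ 0.11 -0.12  0.19] sd [0.34 0.34 0.13] Fz [0.1 0.1 0.4 0.1 0.4 0.1] P [550.7  -11.03 109.72] sd [0.14 0.01 0.17] op 0.6
```

>>> {"name": "jog_arm", "arguments": {"deltas": [{"gripper": 0, "translation": [0, 0, 0], "dr": [0, 0, 0]}, {"gripper": 0.2, "translation": [0, 0, 0], "dr": [0, 0, 0]}, {"gripper": 0.3, "translation": [0, 0, 0], "dr": [0, 0, 0]}, {"gripper": 0.4, "translation": [0, 0, 0], "dr": [0, 0, 0]}, {"gripper": 1, "translation": [0, 0, 0], "dr": [0, 0, 0]}, {"gripper": 1, "translation": [0, 0, 0], "dr": [0, 0, 0]}, {"gripper": 1, "translation": [0, 0, 0], "dr": [0, 0, 0]}, {"gripper": 1, "translation": [0, 0, 0], "dr": [0, 0, 0]}], "squeeze": 50}}

```text
clock: 4.8
eef_pos: [550.6, -11.3, 109.4]
tcp_rot: [-3.141, -0.0, -1.218]
contact_force: [-0.0, -5.1, 0.9]
opening: 0.309
```

```bash
python3 -c "
from h import *
avg()"
```

```text
t 5.1 F [ 0.72 -4.48  1.28] sd [0.47 0.89 0.3 ] Fz [1.1 0.9 1.4 1.7 1.  1.6] P [550.59 -11.23 109.35] sd [0.02 0.01 0.01] op 0.31
```

>>> {"name": "jog_arm", "arguments": {"deltas": [{"gripper": 1, "translation": [0, -0.002, -0.003], "dr": [0, 0, 0]}, {"gripper": 1, "translation": [0, 0, 0], "dr": [0, 0, 0]}, {"gripper": 1, "translation": [0, 0, 0], "dr": [0, 0, 0]}]}}

```text
clock: 5.35
eef_pos: [550.6, -11.3, 109.1]
tcp_rot: [-3.141, -0.0, -1.218]
contact_force: [0.8, -5.2, 3.9]
opening: 0.31
```

>>> {"name": "jog_arm", "arguments": {"deltas": [{"gripper": 1, "translation": [0, 0, -0.003], "dr": [0, 0, 0]}, {"gripper": 1, "translation": [0, 0, 0], "dr": [0, 0, 0]}, {"gripper": 1, "translation": [0, 0, 0], "dr": [0, 0, 0]}]}}

```text
clock: 5.6
eef_pos: [550.6, -11.2, 108.8]
tcp_rot: [-3.141, -0.0, -1.218]
contact_force: [0.7, -4.0, 4.7]
opening: 0.315
```

```bash
python3 -c "
from h import *
avg()"
```

```text
t 5.9 F [ 0.28 -4.29  4.12] sd [0.46 0.36 0.25] Fz [3.6 4.3 4.1 4.1 4.2 4.4] P [550.59 -11.25 108.79] sd [0.02 0.01 0.02] op 0.311
```

>>> {"name": "jog_arm", "arguments": {"deltas": [{"gripper": 1, "translation": [0, -0.003, -0.003], "dr": [0, 0, 0]}, {"gripper": 1, "translation": [0, 0, -0.003], "dr": [0, 0, 0]}, {"gripper": 1, "translation": [0, 0, -0.003], "dr": [0, 0, 0]}, {"gripper": 1, "translation": [0, 0, -0.003], "dr": [0, 0, 0]}, {"gripper": 1, "translation": [0, 0, 0], "dr": [0, 0, 0]}]}}

```text
clock: 6.32
eef_pos: [550.6, -11.3, 107.8]
tcp_rot: [-3.141, 0.0, -1.218]
contact_force: [0.2, -2.7, 9.3]
opening: 0.311
```

>>> {"name": "jog_arm", "arguments": {"deltas": [{"gripper": 1, "translation": [0, 0, -0.003], "dr": [0, 0, 0]}, {"gripper": 1, "translation": [0, 0, -0.003], "dr": [0, 0, 0]}, {"gripper": 1, "translation": [0, 0, -0.003], "dr": [0, 0, 0]}, {"gripper": 1, "translation": [0, 0, 0], "dr": [0, 0, 0]}]}}

```text
clock: 6.65
eef_pos: [550.7, -11.3, 107.2]
tcp_rot: [-3.141, 0.0, -1.218]
contact_force: [-1.6, -3.8, 12.1]
opening: 0.312
```

```bash
python3 -c "
from h import *
avg()"
```

```text
t 6.95 F [-1.05 -3.23 12.28] sd [0.55 0.58 0.5 ] Fz [12.7 12.5 11.9 12.2 12.9 11.4] P [550.67 -11.29 107.23] sd [0.02 0.01 0.01] op 0.315
```

>>> {"name": "jog_arm", "arguments": {"deltas": [{"gripper": 1, "translation": [0, 0, -0.003], "dr": [0, 0, 0]}, {"gripper": 1, "translation": [0, 0, -0.003], "dr": [0, 0, 0]}, {"gripper": 1, "translation": [0, 0, 0], "dr": [0, 0, 0]}]}}

```text
clock: 7.2
eef_pos: [550.7, -11.3, 106.7]
tcp_rot: [-3.141, 0.0, -1.218]
contact_force: [-1.9, -3.2, 13.1]
opening: 0.312
```

>>> {"name": "jog_arm", "arguments": {"deltas": [{"gripper": 1, "translation": [0, 0, -0.003], "dr": [0, 0, 0]}, {"gripper": 1, "translation": [0, 0, -0.003], "dr": [0, 0, 0]}, {"gripper": 1, "translation": [0, 0, 0], "dr": [0, 0, 0]}]}}

```text
clock: 7.45
eef_pos: [550.7, -11.3, 106.2]
tcp_rot: [-3.141, 0.0, -1.218]
contact_force: [-2.8, -2.8, 12.9]
opening: 0.311
```

```bash
python3 -c "
from h import *
avg(4)"
```

```text
t 7.65 F [-1.76 -3.36 13.54] sd [0.32 0.51 0.36] Fz [13.3 14.  13.8 13.1] P [550.7  -11.29 106.17] sd [0.01 0.   0.01] op 0.315
```

The force levels off at about 13.5 N, so the post is sliding. I'll continue in small steps and watch for the rise at the hard stop.

>>> {"name": "jog_arm", "arguments": {"deltas": [{"gripper": 1, "translation": [0, 0, -0.004], "dr": [0, 0, 0]}, {"gripper": 1, "translation": [0, 0, -0.004], "dr": [0, 0, 0]}, {"gripper": 1, "translation": [0, 0, -0.004], "dr": [0, 0, 0]}, {"gripper": 1, "translation": [0, 0, -0.004], "dr": [0, 0, 0]}, {"gripper": 1, "translation": [0, 0, -0.004], "dr": [0, 0, 0]}, {"gripper": 1, "translation": [0, 0, 0], "dr": [0, 0, 0]}]}}

```text
clock: 8.15
eef_pos: [550.7, -11.3, 104.1]
tcp_rot: [-3.141, 0.0, -1.218]
contact_force: [-2.3, -3.5, 13.7]
opening: 0.309
```

>>> {"name": "jog_arm", "arguments": {"deltas": [{"gripper": 1, "translation": [0, 0, -0.004], "dr": [0, 0, 0]}, {"gripper": 1, "translation": [0, 0, -0.004], "dr": [0, 0, 0]}, {"gripper": 1, "translation": [0, 0, -0.004], "dr": [0, 0, 0]}, {"gripper": 1, "translation": [0, 0, -0.004], "dr": [0, 0, 0]}, {"gripper": 1, "translation": [0, 0, 0], "dr": [0, 0, 0]}]}}

```text
clock: 8.57
eef_pos: [550.7, -11.3, 102.6]
tcp_rot: [-3.141, 0.0, -1.218]
contact_force: [-2.4, -3.1, 13.3]
opening: 0.312
```

```bash
python3 - <<'E'
from h import *
avg(3)
i=r.grab_frame("wrist");cv2.imwrite("pics/w4.png",i)
s=r.grab_frame("side")
cv2.imwrite("pics/c4.png",np.hstack([i,cv2.resize(s[120:260,230:390],None,fx=2.857,fy=2.857)])[:, 200:1000])
E
```

```text
t 8.7167 F [-1.88 -3.41 13.55] sd [0.24 0.2  0.29] Fz [13.7 13.8 13.2] P [550.69 -11.31 102.55] sd [0.01 0.02 0.01] op 0.31
```

View pics/c4.png

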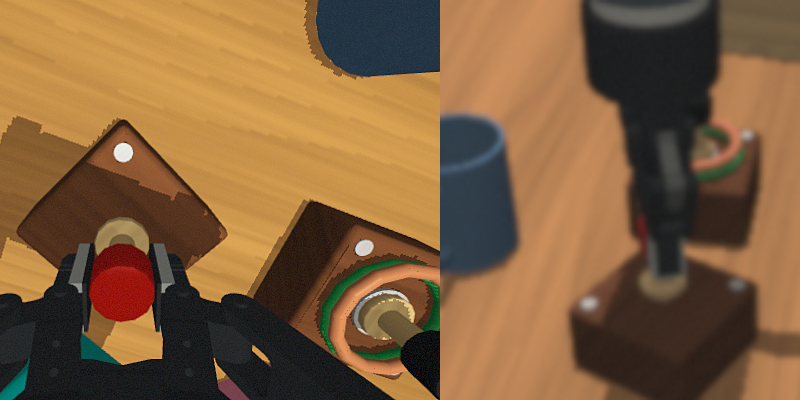

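The knob keeps its place in the pads, and the collar has come down until only a little of it is left proud. Continuing.

>>> {"name": "jog_arm", "arguments": {"deltas": [{"gripper": 1, "translation": [0, 0, -0.004], "dr": [0, 0, 0]}, {"gripper": 1, "translation": [0, 0, -0.004], "dr": [0, 0, 0]}, {"gripper": 1, "translation": [0, 0, -0.004], "dr": [0, 0, 0]}, {"gripper": 1, "translation": [0, 0, 0], "dr": [0, 0, 0]}]}}

```text
clock: 9.15
eef_pos: [550.7, -11.3, 101.3]
tcp_rot: [-3.141, 0.0, -1.218]
contact_force: [-2.2, -3.0, 13.8]
opening: 0.317
```

>>> {"name": "jog_arm", "arguments": {"deltas": [{"gripper": 1, "translation": [0, 0, -0.004], "dr": [0, 0, 0]}, {"gripper": 1, "translation": [0, 0, -0.004], "dr": [0, 0, 0]}, {"gripper": 1, "translation": [0, 0, -0.002], "dr": [0, 0, 0]}, {"gripper": 1, "translation": [0, 0, 0], "dr": [0, 0, 0]}]}}

```text
clock: 9.48
eef_pos: [550.7, -11.3, 100.3]
tcp_rot: [-3.141, 0.0, -1.218]
contact_force: [-2.7, -4.4, 13.3]
opening: 0.312
```

>>> {"name": "jog_arm", "arguments": {"deltas": [{"gripper": 1, "translation": [0, 0, -0.004], "dr": [0, 0, 0]}, {"gripper": 1, "translation": [0, 0, -0.004], "dr": [0, 0, 0]}, {"gripper": 1, "translation": [0, 0, -0.002], "dr": [0, 0, 0]}, {"gripper": 1, "translation": [0, 0, 0], "dr": [0, 0, 0]}]}}

```text
clock: 9.82
eef_pos: [550.7, -11.3, 99.3]
tcp_rot: [-3.141, 0.0, -1.218]
contact_force: [-2.1, -3.0, 13.3]
opening: 0.312
```

```bash
python3 -c "
from h import *
avg(3)"
```

```text
t 9.9667 F [-1.63 -2.72 14.11] sd [0.29 0.4  0.57] Fz [14.2 13.4 14.8] P [550.68 -11.3   99.35] sd [0.02 0.   0.02] op 0.31
```

>>> {"name": "jog_arm", "arguments": {"deltas": [{"gripper": 1, "translation": [0, 0, -0.004], "dr": [0, 0, 0]}, {"gripper": 1, "translation": [0, 0, -0.004], "dr": [0, 0, 0]}, {"gripper": 1, "translation": [0, 0, 0], "dr": [0, 0, 0]}, {"gripper": 1, "translation": [0, 0, 0], "dr": [0, 0, 0]}]}}

```text
clock: 10.3
eef_pos: [550.7, -11.3, 98.6]
tcp_rot: [-3.141, 0.0, -1.218]
contact_force: [-1.8, -2.8, 13.4]
opening: 0.309
```

>>> {"name": "jog_arm", "arguments": {"deltas": [{"gripper": 1, "translation": [0, 0, -0.003], "dr": [0, 0, 0]}, {"gripper": 1, "translation": [0, 0, -0.003], "dr": [0, 0, 0]}, {"gripper": 1, "translation": [0, 0, 0], "dr": [0, 0, 0]}, {"gripper": 1, "translation": [0, 0, 0], "dr": [0, 0, 0]}]}}

```text
clock: 10.63
eef_pos: [550.7, -11.3, 98.0]
tcp_rot: [-3.141, 0.0, -1.218]
contact_force: [-1.9, -3.6, 13.9]
opening: 0.315
```

```bash
python3 -c "
from h import *
avg(3)"
```

```text
t 10.7833 F [-2.46 -3.15 13.2 ] sd [0.3  0.66 0.26] Fz [13.6 13.1 12.9] P [550.68 -11.3   97.95] sd [0.02 0.01 0.01] op 0.311
```

>>> {"name": "jog_arm", "arguments": {"deltas": [{"gripper": 1, "translation": [0, 0, -0.004], "dr": [0, 0, 0]}, {"gripper": 1, "translation": [0, 0, -0.004], "dr": [0, 0, 0]}, {"gripper": 1, "translation": [0, 0, 0], "dr": [0, 0, 0]}, {"gripper": 1, "translation": [0, 0, 0], "dr": [0, 0, 0]}]}}

```text
clock: 11.12
eef_pos: [550.7, -11.3, 97.2]
tcp_rot: [-3.141, 0.0, -1.218]
contact_force: [-2.0, -3.2, 14.0]
opening: 0.315
```

>>> {"name": "jog_arm", "arguments": {"deltas": [{"gripper": 1, "translation": [0, 0, -0.003], "dr": [0, 0, 0]}, {"gripper": 1, "translation": [0, 0, -0.003], "dr": [0, 0, 0]}, {"gripper": 1, "translation": [0, 0, 0], "dr": [0, 0, 0]}, {"gripper": 1, "translation": [0, 0, 0], "dr": [0, 0, 0]}]}}

```text
clock: 11.45
eef_pos: [550.7, -11.3, 96.6]
tcp_rot: [-3.141, 0.0, -1.218]
contact_force: [-1.8, -3.7, 13.0]
opening: 0.318
```

```bash
python3 -c "
from h import *
avg(3)"
```

```text
t 11.6 F [-2.09 -2.93 13.44] sd [0.55 0.62 0.5 ] Fz [13.8 13.8 12.7] P [550.68 -11.31  96.55] sd [0.01 0.01 0.01] op 0.313
```

>>> {"name": "jog_arm", "arguments": {"deltas": [{"gripper": 1, "translation": [0, 0, -0.004], "dr": [0, 0, 0]}, {"gripper": 1, "translation": [0, 0, -0.004], "dr": [0, 0, 0]}, {"gripper": 1, "translation": [0, 0, 0], "dr": [0, 0, 0]}, {"gripper": 1, "translation": [0, 0, 0], "dr": [0, 0, 0]}]}}

```text
clock: 11.93
eef_pos: [550.7, -11.3, 95.7]
tcp_rot: [-3.141, 0.0, -1.218]
contact_force: [-2.0, -3.7, 12.8]
opening: 0.309
```

>>> {"name": "jog_arm", "arguments": {"deltas": [{"gripper": 1, "translation": [0, 0, -0.003], "dr": [0, 0, 0]}, {"gripper": 1, "translation": [0, 0, -0.003], "dr": [0, 0, 0]}, {"gripper": 1, "translation": [0, 0, 0], "dr": [0, 0, 0]}, {"gripper": 1, "translation": [0, 0, 0], "dr": [0, 0, 0]}]}}

```text
clock: 12.27
eef_pos: [550.7, -11.3, 95.1]
tcp_rot: [-3.141, 0.0, -1.218]
contact_force: [-2.6, -3.9, 13.2]
opening: 0.313
```

```bash
python3 -c "
from h import *
avg(3)"
```

```text
t 12.4167 F [-1.96 -3.32 12.59] sd [0.15 0.32 0.4 ] Fz [12.2 13.2 12.4] P [550.69 -11.3   95.15] sd [0.   0.01 0.01] op 0.314
```

>>> {"name": "jog_arm", "arguments": {"deltas": [{"gripper": 1, "translation": [0, 0, -0.004], "dr": [0, 0, 0]}, {"gripper": 1, "translation": [0, 0, -0.004], "dr": [0, 0, 0]}, {"gripper": 1, "translation": [0, 0, 0], "dr": [0, 0, 0]}, {"gripper": 1, "translation": [0, 0, 0], "dr": [0, 0, 0]}]}}

```text
clock: 12.75
eef_pos: [550.7, -11.3, 94.4]
tcp_rot: [-3.141, 0.0, -1.218]
contact_force: [-2.0, -2.2, 14.3]
opening: 0.309
```

```bash
python3 -c "
from h import *
avg(3)
i=r.grab_frame('wrist');cv2.imwrite('pics/w5.png',i)
for n in ('w3','w4','w5'): print(n,[x for x in red(cv2.imread(f'pics/{n}.png')) if x[0][4]>1500])"
```

```text
t 12.9 F [-2.33 -3.45 14.01] sd [0.43 0.59 0.43] Fz [14.  13.5 14.6] P [550.7  -11.32  94.41] sd [0.   0.   0.01] op 0.311
w3 [([289, 244, 67, 78, 4122], [322.2, 283.1])]
w4 [([289, 244, 66, 78, 4133], [321.7, 282.8])]
w5 [([289, 244, 66, 78, 4175], [321.6, 283.0])]
```

No slip: the knob hasn't moved between the pads. Continuing.

>>> {"name": "jog_arm", "arguments": {"deltas": [{"gripper": 1, "translation": [0, 0, -0.004], "dr": [0, 0, 0]}, {"gripper": 1, "translation": [0, 0, -0.003], "dr": [0, 0, 0]}, {"gripper": 1, "translation": [0, 0, 0], "dr": [0, 0, 0]}, {"gripper": 1, "translation": [0, 0, 0], "dr": [0, 0, 0]}]}}

```text
clock: 13.28
eef_pos: [550.7, -11.3, 93.9]
tcp_rot: [-3.141, 0.0, -1.218]
contact_force: [-2.9, -3.3, 16.7]
opening: 0.311
```

```bash
python3 -c "
from h import *
avg(4)"
```

```text
t 13.4833 F [-2.43 -3.53 16.68] sd [0.3  0.22 0.78] Fz [15.7 16.9 16.3 17.8] P [550.72 -11.31  93.91] sd [0.02 0.   0.01] op 0.309
```

The force is rising (16.7 N), which looks like the hard stop. One more small press should confirm it.

>>> {"name": "jog_arm", "arguments": {"deltas": [{"gripper": 1, "translation": [0, 0, -0.003], "dr": [0, 0, 0]}, {"gripper": 1, "translation": [0, 0, -0.003], "dr": [0, 0, 0]}, {"gripper": 1, "translation": [0, 0, 0], "dr": [0, 0, 0]}, {"gripper": 1, "translation": [0, 0, 0], "dr": [0, 0, 0]}, {"gripper": 1, "translation": [0, 0, 0], "dr": [0, 0, 0]}]}}

```text
clock: 13.9
eef_pos: [550.7, -11.3, 93.5]
tcp_rot: [-3.141, 0.0, -1.218]
contact_force: [-4.2, -3.8, 18.2]
opening: 0.312
```

```bash
python3 -c "
from h import *
avg(4)"
```

```text
t 14.1 F [-3.77 -2.83 18.52] sd [0.46 0.43 0.61] Fz [19.2 18.1 19.  17.8] P [550.75 -11.3   93.48] sd [0.01 0.01 0.  ] op 0.311
```

The force keeps rising at about 4.3 N/mm, which is the rubber alone, so the post is home. I'll unload gradually.

>>> {"name": "jog_arm", "arguments": {"deltas": [{"gripper": 1, "translation": [0, 0, 0.004], "dr": [0, 0, 0]}, {"gripper": 1, "translation": [0, 0, 0.004], "dr": [0, 0, 0]}, {"gripper": 1, "translation": [0, 0, 0.004], "dr": [0, 0, 0]}, {"gripper": 1, "translation": [0, 0, 0.004], "dr": [0, 0, 0]}, {"gripper": 1, "translation": [0, 0, 0.004], "dr": [0, 0, 0]}, {"gripper": 1, "translation": [0, 0, 0.004], "dr": [0, 0, 0]}, {"gripper": 1, "translation": [0, 0, 0.004], "dr": [0, 0, 0]}, {"gripper": 1, "translation": [0, 0, 0.004], "dr": [0, 0, 0]}, {"gripper": 1, "translation": [0, 0, 0], "dr": [0, 0, 0]}, {"gripper": 1, "translation": [0, 0, 0], "dr": [0, 0, 0]}]}}

```text
clock: 14.93
eef_pos: [550.6, -11.3, 95.8]
tcp_rot: [-3.141, 0.0, -1.218]
contact_force: [0.3, -3.4, 6.1]
opening: 0.31
```

```bash
python3 -c "
from h import *
avg(4)"
```

```text
t 15.1333 F [-0.43 -3.27  7.5 ] sd [0.41 0.37 0.29] Fz [7.6 7.3 7.2 7.9] P [550.61 -11.31  95.77] sd [0.02 0.01 0.02] op 0.312
```

>>> {"name": "jog_arm", "arguments": {"deltas": [{"gripper": 1, "translation": [0, 0, 0.004], "dr": [0, 0, 0]}, {"gripper": 1, "translation": [0, 0, 0.004], "dr": [0, 0, 0]}, {"gripper": 1, "translation": [0, 0, 0.004], "dr": [0, 0, 0]}, {"gripper": 1, "translation": [0, 0, 0.004], "dr": [0, 0, 0]}, {"gripper": 1, "translation": [0, 0, 0.004], "dr": [0, 0, 0]}, {"gripper": 1, "translation": [0, 0, 0], "dr": [0, 0, 0]}, {"gripper": 1, "translation": [0, 0, 0], "dr": [0, 0, 0]}]}}

```text
clock: 15.72
eef_pos: [550.5, -11.4, 97.3]
tcp_rot: [-3.141, 0.0, -1.218]
contact_force: [2.3, -2.1, -0.4]
opening: 0.312
```

```bash
python3 -c "
from h import *
avg(5)"
```

```text
t 15.9667 F [ 2.23 -2.05 -0.45] sd [0.5  0.45 0.41] Fz [ 0.2 -0.8 -0.9 -0.3 -0.5] P [550.49 -11.4   97.36] sd [0.02 0.01 0.02] op 0.314
```

The load is near zero. Now a slow pull ramp of 0.1 mm per row.

>>> {"name": "jog_arm", "arguments": {"deltas": [{"gripper": 1, "translation": [0, 0, 0.001], "dr": [0, 0, 0]}, {"gripper": 1, "translation": [0, 0, 0.001], "dr": [0, 0, 0]}, {"gripper": 1, "translation": [0, 0, 0.001], "dr": [0, 0, 0]}, {"gripper": 1, "translation": [0, 0, 0.001], "dr": [0, 0, 0]}, {"gripper": 1, "translation": [0, 0, 0.001], "dr": [0, 0, 0]}, {"gripper": 1, "translation": [0, 0, 0.001], "dr": [0, 0, 0]}, {"gripper": 1, "translation": [0, 0, 0.001], "dr": [0, 0, 0]}, {"gripper": 1, "translation": [0, 0, 0.001], "dr": [0, 0, 0]}, {"gripper": 1, "translation": [0, 0, 0.001], "dr": [0, 0, 0]}, {"gripper": 1, "translation": [0, 0, 0.001], "dr": [0, 0, 0]}, {"gripper": 1, "translation": [0, 0, 0.001], "dr": [0, 0, 0]}, {"gripper": 1, "translation": [0, 0, 0.001], "dr": [0, 0, 0]}]}}

```text
clock: 16.97
eef_pos: [550.4, -11.5, 98.6]
tcp_rot: [3.142, 0.0, -1.218]
contact_force: [4.8, -0.5, -6.4]
opening: 0.311
```

```bash
python3 -c "
from h import *
avg(3)"
```

```text
t 17.1167 F [ 5.02  0.38 -6.33] sd [0.46 0.29 0.07] Fz [-6.3 -6.3 -6.4] P [550.4  -11.47  98.57] sd [0.01 0.01 0.  ] op 0.311
```

>>> {"name": "jog_arm", "arguments": {"deltas": [{"gripper": 1, "translation": [0.001, 0, 0.001], "dr": [0, 0, 0]}, {"gripper": 1, "translation": [0.001, 0, 0.001], "dr": [0, 0, 0]}, {"gripper": 1, "translation": [0.001, 0, 0.001], "dr": [0, 0, 0]}]}}

```text
clock: 17.37
eef_pos: [550.4, -11.5, 98.8]
tcp_rot: [3.141, 0.0, -1.218]
contact_force: [4.3, 0.5, -7.5]
opening: 0.313
```

```bash
python3 -c "
from h import *
avg(4)"
```

```text
t 17.5667 F [ 3.48  0.46 -7.49] sd [0.31 0.4  0.42] Fz [-8.2 -7.4 -7.3 -7.1] P [550.45 -11.47  98.82] sd [0.01 0.01 0.02] op 0.312
```

>>> {"name": "jog_arm", "arguments": {"deltas": [{"gripper": 1, "translation": [0, 0, 0.001], "dr": [0, 0, 0]}, {"gripper": 1, "translation": [0, 0, 0], "dr": [0, 0, 0]}, {"gripper": 1, "translation": [0, 0, 0], "dr": [0, 0, 0]}, {"gripper": 1, "translation": [0, 0, 0], "dr": [0, 0, 0]}, {"gripper": 1, "translation": [0, 0, 0], "dr": [0, 0, 0]}, {"gripper": 1, "translation": [0, 0, 0], "dr": [0, 0, 0]}, {"gripper": 1, "translation": [0, 0, 0], "dr": [0, 0, 0]}]}}

```text
clock: 18.15
eef_pos: [550.5, -11.5, 99.0]
tcp_rot: [3.141, 0.0, -1.218]
contact_force: [2.3, 0.6, -8.2]
opening: 0.312
```

```bash
python3 -c "
from h import *
avg(5)"
```

```text
t 18.4 F [ 1.89  1.5  -8.45] sd [0.14 0.48 0.2 ] Fz [-8.2 -8.6 -8.2 -8.5 -8.7] P [550.52 -11.48  99.  ] sd [0.02 0.02 0.01] op 0.316
```

>>> {"name": "jog_arm", "arguments": {"deltas": [{"gripper": 1, "translation": [0, 0, 0], "dr": [0, 0, 0]}, {"gripper": 1, "translation": [0, 0, 0], "dr": [0, 0, 0]}, {"gripper": 1, "translation": [0, 0, 0], "dr": [0, 0, 0]}, {"gripper": 1, "translation": [0, 0, 0], "dr": [0, 0, 0]}, {"gripper": 1, "translation": [0, 0, 0], "dr": [0, 0, 0]}, {"gripper": 1, "translation": [0, 0, 0], "dr": [0, 0, 0]}, {"gripper": 1, "translation": [0, 0, 0], "dr": [0, 0, 0]}]}}

```text
clock: 18.98
eef_pos: [550.6, -11.5, 99.0]
tcp_rot: [3.141, 0.0, -1.218]
contact_force: [0.6, 1.2, -8.6]
opening: 0.307
```

```bash
python3 -c "
from h import *
avg(4)"
```

```text
t 19.1833 F [ 0.69  1.43 -8.44] sd [0.62 0.39 0.17] Fz [-8.3 -8.6 -8.7 -8.2] P [550.57 -11.49  99.02] sd [0.01 0.01 0.01] op 0.314
```

The pull held at 8.4 N for over a second with no z drift. Now I'll bring the load back to zero and let go.

>>> {"name": "jog_arm", "arguments": {"deltas": [{"gripper": 1, "translation": [0, 0, -0.002], "dr": [0, 0, 0]}, {"gripper": 1, "translation": [0, 0, -0.002], "dr": [0, 0, 0]}, {"gripper": 1, "translation": [0, 0, -0.002], "dr": [0, 0, 0]}, {"gripper": 1, "translation": [0, 0, -0.002], "dr": [0, 0, 0]}, {"gripper": 1, "translation": [0, 0, -0.002], "dr": [0, 0, 0]}, {"gripper": 1, "translation": [0, 0, -0.002], "dr": [0, 0, 0]}, {"gripper": 1, "translation": [0, 0, -0.002], "dr": [0, 0, 0]}, {"gripper": 1, "translation": [0, 0, -0.002], "dr": [0, 0, 0]}, {"gripper": 1, "translation": [0, 0, -0.001], "dr": [0, 0, 0]}, {"gripper": 1, "translation": [0, 0, 0], "dr": [0, 0, 0]}, {"gripper": 1, "translation": [0, 0, 0], "dr": [0, 0, 0]}]}}

```text
clock: 20.1
eef_pos: [550.7, -11.5, 97.5]
tcp_rot: [3.142, 0.0, -1.218]
contact_force: [-2.4, 2.3, -0.3]
opening: 0.313
```

```bash
python3 -c "
from h import *
avg(5)"
```

```text
t 20.35 F [-3.02  2.19 -0.7 ] sd [0.37 0.42 0.32] Fz [-0.5 -1.3 -0.6 -0.8 -0.4] P [550.7  -11.49  97.45] sd [0.02 0.   0.02] op 0.308
```

>>> {"name": "jog_arm", "arguments": {"deltas": [{"gripper": 1, "translation": [0, 0, -0.002], "dr": [0, 0, 0]}, {"gripper": 1, "translation": [0, 0, 0], "dr": [0, 0, 0]}, {"gripper": -0.2, "translation": [0, 0, 0], "dr": [0, 0, 0]}, {"gripper": -0.2, "translation": [0, 0, 0], "dr": [0, 0, 0]}, {"gripper": -0.2, "translation": [0, 0, 0], "dr": [0, 0, 0]}, {"gripper": -0.2, "translation": [0, 0, 0], "dr": [0, 0, 0]}, {"gripper": -0.2, "translation": [0, 0, 0], "dr": [0, 0, 0]}, {"gripper": -0.2, "translation": [0, 0, 0], "dr": [0, 0, 0]}, {"gripper": -0.2, "translation": [0, 0, 0], "dr": [0, 0, 0]}]}}

```text
clock: 21.1
eef_pos: [550.8, -11.6, 97.2]
tcp_rot: [-3.141, -0.0, -1.218]
contact_force: [-0.1, 0.8, -1.2]
opening: 0.602
```

```bash
python3 -c "
from h import *
avg(4)
i=r.grab_frame('wrist');cv2.imwrite('pics/w6.png',i);print(red(i))"
```

```text
t 21.3 F [ 0.06  0.03 -0.06] sd [0.35 0.41 0.49] Fz [ 0.5  0.3 -0.6 -0.5] P [550.79 -11.51  97.2 ] sd [0.03 0.01 0.02] op 0.604
[([287, 244, 68, 79, 4183], [321.3, 283.0])]
```

View pics/w6.png

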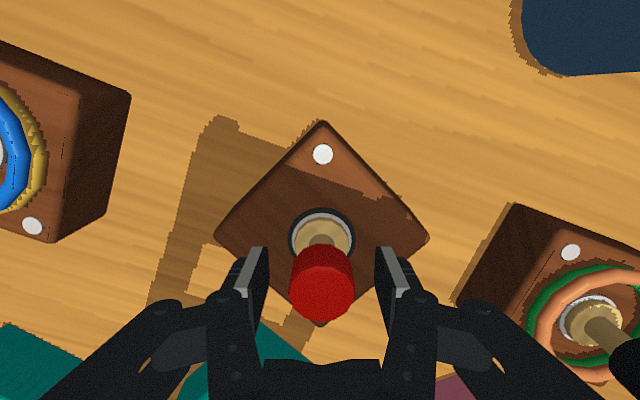

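The gripper is open and clear on both sides of the knob (321,283), and the collar sits on the bush at (322,238). Now retract straight up and check.

>>> {"name": "jog_arm", "arguments": {"deltas": [{"gripper": -0.2, "translation": [0, 0, 0.05], "dr": [0, 0, 0]}, {"gripper": -0.2, "translation": [0, 0, 0.15], "dr": [0, 0, 0]}, {"gripper": -0.2, "translation": [0, 0, 0.25], "dr": [0, 0, 0]}, {"gripper": -0.2, "translation": [0, 0, 0.25], "dr": [0, 0, 0]}, {"gripper": -0.2, "translation": [0, 0, 0.25], "dr": [0, 0, 0]}, {"gripper": -0.2, "translation": [0, 0, 0.25], "dr": [0, 0, 0]}, {"gripper": -0.2, "translation": [0, 0, 0.2], "dr": [0, 0, 0]}, {"gripper": -0.2, "translation": [0, 0, 0.1], "dr": [0, 0, 0]}, {"gripper": -0.2, "translation": [0, 0, 0], "dr": [0, 0, 0]}, {"gripper": -0.2, "translation": [0, 0, 0], "dr": [0, 0, 0]}]}}

```text
clock: 22.18
eef_pos: [550.6, -11.5, 247.0]
tcp_rot: [-3.141, -0.0, -1.218]
contact_force: [0.8, -0.1, -0.4]
opening: 0.599
```

```bash
python3 - <<'E'
from h import *
R=[]
for n in("scene","side"):
    i=r.grab_frame(n);cv2.imwrite(f"pics/{n}7.png",i);print(n,red(i));R.append(i)
cv2.imwrite("pics/c7.png",np.hstack([cv2.resize(R[0][80:360,170:450],(400,400)),cv2.resize(R[1][140:350,170:380],(400,400))]))
E
```

```text
scene [([30, 55, 34, 29, 655], [46.6, 68.9]), ([267, 137, 13, 16, 168], [273.3, 144.7]), ([192, 175, 16, 17, 210], [199.5, 183.2]), ([310, 186, 15, 17, 216], [317.1, 194.2]), ([0, 270, 65, 36, 1174], [31.0, 287.2]), ([0, 309, 67, 40, 1398], [32.0, 328.3])]
side [([416, 0, 15, 13, 137], [422.7, 4.8]), ([426, 17, 21, 33, 420], [436.8, 32.4]), ([352, 91, 8, 15, 33], [354.8, 99.4]), ([387, 154, 13, 14, 148], [393.3, 160.1]), ([298, 195, 18, 18, 263], [306.9, 203.4]), ([392, 202, 16, 18, 220], [399.4, 209.6]), ([440, 278, 22, 25, 413], [449.4, 289.1])]
```

View pics/c7.png

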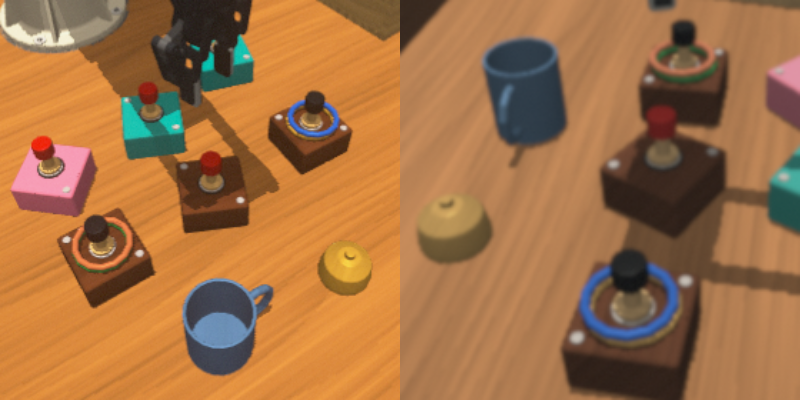

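The target is down on its bush, the neighbours, mug and bell are undisturbed, and the gripper is clear. I'll check the new knob height and hand in.

```bash
python3 -c "
from h import *
print(tri([ray('scene',(317.1,194.2)),ray('side',(306.9,203.4))]))
print(r.sign_off())"
```

```text
(array([551.85150004, -11.95371638,  93.08353633]), [np.float64(1.8875735670499743), np.float64(1.8875735670499894)])
the job is handed in; nothing more can be done
None
```

The post is pressed fully home and held in the pull test. I handed the job in at about 22 s of the 58 s allowed.

- **Press:** I gripped the knob and pressed straight down. The post slid about 12.5 mm at a steady 13–14 N, then came up against the bush. I pressed on to about 18.5 N average (highest single reading 19.2 N, limit 25 N). The force then rose in proportion to the travel, as the rubber alone would give, so it was at the hard stop.
- **Pull:** I ramped up slowly and held 8.4 N for a little over a second (highest single reading 8.7 N, limit 12 N). The tool height did not drift, and at zero load it was within 0.1 mm of where it was before the pull. I then let go and retracted straight up.
- **Last checks:** The knob middle measures 93 mm by the cameras, against 92 mm expected at home and 106 mm at the start, which is within the 2 mm calibration. The last pictures show the other posts, the mug and the bell where they were.
- **Less than ideal:** While gripped there was a sideways force of up to about 5 N, from the grip being slightly off centre. It eased during the pull and was gone after letting go.

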